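Clear the repair bench scrap and present the batch can to the reader

TASK

Book out the scrap from this repair bench: pick up the hand pusher and, with it and never with the fingers, sweep the five loose desoldered parts off the mat into the scrap pan, all of them inside past its sloping lip. Then stand the pusher back upright and square in the middle of its rubber pad, and finally turn the batch can so that its label squarely faces the reader block, leaving it standing upright in the middle of its round plate. Do not tip the can over, and leave the flux jar, the solder spool and the small tin where they are.

Things in the scene. Friction and masses are not known exactly. Their poses are not given: they have to be found in the camera images.
- pan: Bare aluminium dustpan-like scrap pan, fixed. Origin: centre of its underside, on the bench. Opens towards its own -x: mouth at x = -65 mm, 210 mm wide between the walls; a sloping lip rises from the bench there to the 3 mm thick floor at x = -47 mm. Walls 28 mm high, 4 mm thick, at y = +-107 mm and at the back, x = +67 mm (small tab to x = +88 mm). Sweep in along its +x.
- pusher: Hand pusher, grey plastic, upright wooden handle, 0.25 kg. Origin: centre of underside, below the handle. Blade 120 mm wide (y), 36 high, flat face at x = +20 mm looking to +x; 6 mm thick lips at its two ends reach to x = +30. Foot 14 mm thick, back to x = -20. Handle 22 mm (x) by 40 mm (y), from 14 to 105 mm above the underside: grasp from above across the 22 mm.
- pad: Flat black rubber pad, fixed, 100 mm along x, 190 mm along y, 6 mm thick, the pusher's resting place. Origin at the centre of its underside, top 6 mm higher. At rest the pusher's blade lies along the pad's y axis.
- heatsink: Loose scrap: bare aluminium finned heatsink, 34 x 30 x 25 mm, origin at the centre of its underside.
- relay: Loose scrap: grey relay block, 36 x 20 x 24 mm, origin at the centre of its underside.
- transformer: Loose scrap: small transformer with copper winding, 32 x 28 x 28 mm, origin at the centre of its underside.
- connector: Loose scrap: white connector block, 38 x 20 x 20 mm, origin at the centre of its underside.
- choke: Loose scrap: short round choke, diameter 32 mm, 22 mm high, standing on its flat end, origin at the centre of its underside.
- can: Batch can, upright aluminium cylinder, diameter 52 mm, 88 mm high with its grey lid, 0.22 kg. Origin: centre of its underside. Its +x points out through the paper label (26 x 34 mm) on its side; above the label a lid tab, 12 mm wide, sticks out to 37 mm from the axis, 82 to 86 mm up. It stands on the scan station's round plate.
- can_label (a point): Middle of the label on the can's side, 27 mm from the can's axis, 44 mm above its underside.
- station: Scan station, fixed: round steel plate, diameter 96 mm, 4 mm thick, on which the can stands, joined to a grey reader block (50 deep, 64 wide, 78 mm high) with a dark window. Origin: centre of the plate's underside; top 4 mm higher. Its +x points from the plate's centre to the block, whose window face is at x = +95 mm.
- flux: Bystander: closed white flux jar, diameter 44 mm, 45 mm high, origin at the centre of its underside.
- spool: Bystander: solder spool standing on its end, diameter 56 mm, 44 mm high, origin at the centre of its underside.
- tin: Bystander: small open round tin, diameter 64 mm, 28 mm high, origin at the centre of its underside.
There are look-alikes about, which are no part of the job. Several things look just like the pad: the one meant starts farthest to the robot's right.

How it is judged:
By the outcome, as a careful person would: the job done as asked, in the order asked, and still so for the second after the job is handed in, with the robot touching nothing.
It also fails if it takes over 64 s, if anything falls off the work surface, if the arm or the gripper's body presses on something with over 40 N, if the wrist force passes 120 N, or if a joint passes its speed limit or range.

ROBOT

A 7-joint arm with a two-finger parallel gripper is mounted at the origin on the work surface. World frame = base frame: x ahead of the robot, y to its left, z up, the work surface at z = 0. Lengths are in m, angles in rad, forces in N, time in s.
With the tool pointing down it reaches from about 0.4 to 0.85 m from the base axis. Payload 4.5 kg.
Tool frame: the origin (TCP) lies on the centre line of the jaws, within the pads' length; the fingertips stand 8 mm ahead of it and the grasp point (between the pads) lies 11 mm behind it; z points along the fingers, x is the direction in which the jaws open and shut, and the axes are right-handed (so a half turn about z gives the same grasp; the last joint's range is limited). The gripper opens to 88 mm and grips with 3 to 60 N. Pads are 18 mm wide; open, the fingers measure 123 mm over their backs; the gripper's body (75 mm by 187 mm) begins 45 mm behind the grasp point.
Start: joints at [-1.283, 0.689, -0.195, 1.565, 0.157, 0.902, -0.215], TCP at [0.157, 0.605, 0.21] pointing down, gripper open.
Joint ranges: [-3.01, 3.01], [-0.46, 2.08], [-1.47, 1.51], [0.13, 2.56], [-1, 4.14], [0.04, 2.09], [-2.66, 2.66]. Speed limits (rad/s): [2.57, 2.57, 3.14, 3.14, 3.14, 3.14, 3.14].

INTERFACE

Orientations are given as a unit quaternion [x, y, z, w].
In Python, from plant import r gives the robot as it stands.
- The arm moves only by the shell command python3 -m pendant 'ROWS' [FORCE]. ROWS is JSON, a list of rows, each a list of 3 entries, a list of its own where there are three numbers: the turn, a rotation vector about the tool's x, y, z in rad, then the shift along the tool's x, y, z in m, then the opening, from 0 (shut) to 1 (fully open). In form: [[[wx, wy, wz], [tx, ty, tz], claw], ...]. A call has 1 to 10 rows; each row is the pose to reach, as a shift and turn from the pose commanded when the call began, along the tool's axes at that moment; what a row does not reach only later rows make up. A row lasts 1/10 s, in which the tool goes at most 50 mm and 8.59 degrees, less where a joint would pass 70% of its speed; a pose out of reach is approached as far as the arm can. A call with a gripper value outside its range is refused whole. The fingers move at their own pace and stop on an object; FORCE is the grip in N (left out, the last holds). Time passes only in rows, so rows that repeat a pose let the fingers close. It gives the time, the measured TCP pose, the force and the opening at its end, in the units of the state.
- r.get_state(): the state, without advancing time (a new reading comes with each control period).
- r.snapshot(name): name is "side" or "top" or "wrist"; returns a dict with "image" (384x512x3 uint8, red, green, blue), "mtx" (3x3 intrinsics, pixels), "R" (3x3) and "t" (3): a world point X has camera coordinates R X + t; the wrist camera has in their place "T_tool_cam" (4x4, takes a point from camera to tool coordinates, whose origin is the TCP and whose axes are the tool frame's). Camera axes: x right, y down, z forward; pixel columns grow to the right and rows downward; lengths in m; the calibration is good to about 2 mm. A picture is of the moment at which its call begins: read the wrist's pose just before it. There is no depth.
- r.finish_job(): hands the job in, once; it reports no verdict.
The state is a dict: "clock": time; "q": joint angles; "qd": joint speeds; "joint_torque": joint torques, N m; "tool_pos": TCP position; "eef_rot": TCP orientation; "contact_force": force on the tool from outside, world axes, zero at the start; "moment": the same for the moment, N m; "opening": opening from 0.0 (shut) to 1.0 (fully open).
Only numpy, scipy, OpenCV 4.12 (cv2) and the standard library are available. Lean on these libraries where they do the work, as an engineer would, in place of code of your own. Each camera call takes 0.05 s, during which the arm holds its last target. There are 200 camera calls.

## Working session

There is one attempt and no reset: what is moved stays moved. The work goes in short steps, Python scripts to look and compute and a shell command to move; the robot and the scene stay as the last step left them, time stands still between calls to the robot, and variables do not carry over. Pictures are saved under pics/ and viewed, about 8 in all and at most 12, crops included, and the job is handed in when it is done.

```bash
mkdir -p pics; ls; cat > h.py <<'E'
import numpy as np, cv2
from scipy.spatial.transform import Rotation as Ro
from plant import r
def snap(n,f=None):
    s=r.get_state(); d=r.snapshot(n)
    if n=="wrist":
        T=np.eye(4);T[:3,:3]=Ro.from_quat(s["eef_rot"]).as_matrix();T[:3,3]=s["tool_pos"]
        C=np.linalg.inv(T@np.array(d["T_tool_cam"]));d["R"]=C[:3,:3];d["t"]=C[:3,3]
    d={k:np.array(v) for k,v in d.items()}
    if f: 
        cv2.imwrite(f"pics/{f}.png",d["image"][:,:,::-1]); np.savez(f"pics/{f}.npz",**d)
    return d
def load(f): return dict(np.load(f"pics/{f}.npz"))
def px2w(d,u,v,z=0.):
    R,t=d["R"],d["t"].ravel(); ray=R.T@np.linalg.inv(d["mtx"])@np.array([u,v,1.]); c=-R.T@t
    return c+ray*(z-c[2])/ray[2]
def w2px(d,X):
    p=d["mtx"]@(d["R"]@np.array(X)+d["t"].ravel()); return p[:2]/p[2]
def st():
    s=r.get_state(); R=Ro.from_quat(s["eef_rot"]).as_matrix()
    print(s["clock"],np.round(s["tool_pos"],4),"x",np.round(R[:,0],3),"z",np.round(R[:,2],3),np.round(s["contact_force"],1),s["opening"],np.round(s["q"],2)); return s
def move(target,xdir):
    """print the tool-frame shift and rotation vector to reach TCP target with tool down & x along angle xdir (rad)"""
    s=st();R=Ro.from_quat(s["eef_rot"]).as_matrix()
    for a in (xdir,xdir+np.pi):
        x=np.array([np.cos(a),np.sin(a),0]);z=np.array([0,0,-1.]);G=np.c_[x,np.cross(z,x),z]
        print("turn",np.round(Ro.from_matrix(R.T@G).as_rotvec(),3),"shift",np.round(R.T@(np.array(target)-s["tool_pos"]),4))
E
python3 - <<'E'
from h import *
st()
for n in("top","side"):
    d=snap(n,n+"0"); print(n,d["mtx"],-d["R"].T@d["t"],d["R"][2])
    cv2.imwrite(f"pics/{n}0b.png",cv2.resize(d["image"][:,:,::-1],(800,600),interpolation=cv2.INTER_CUBIC))
E
```

```text
pics
0.0 [0.1568 0.6043 0.2093] x [ 0.251  0.968 -0.002] z [-0.    -0.002 -1.   ] [ 0.9 -0.5 -0.7] 1.0025733061382498 [-1.28  0.69 -0.19  1.57  0.16  0.9  -0.22]
top [[436.22336913   0.         258.02245557]
 [  0.         436.22336913 194.17758956]
 [  0.           0.           1.        ]] [0.31203457 0.13431719 1.29956782] [ 0.19159182  0.01688871 -0.98132938]
side [[367.90036623   0.         257.3752376 ]
 [  0.         367.90036623 190.68340266]
 [  0.           0.           1.        ]] [ 0.28904998 -0.5980649   0.74554526] [ 0.25107021  0.70980519 -0.65813399]
```

View pics/top0b.png

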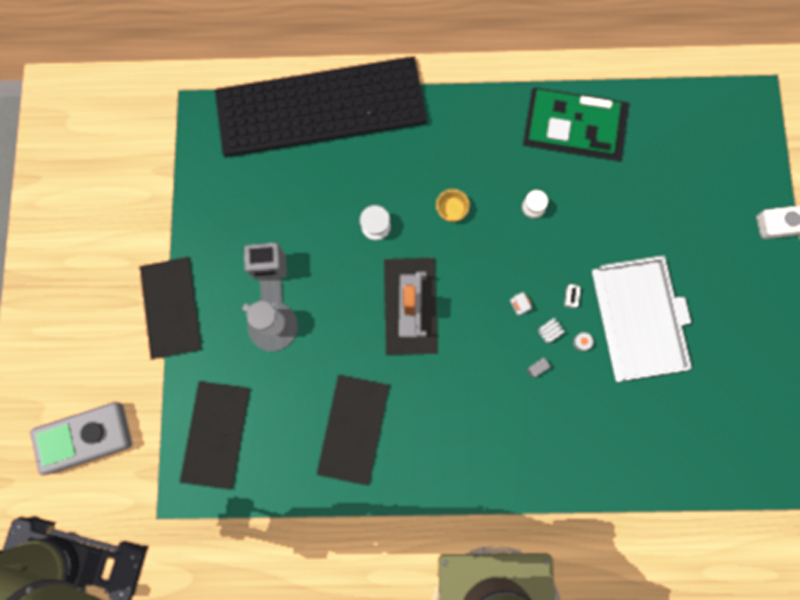

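View pics/side0b.png

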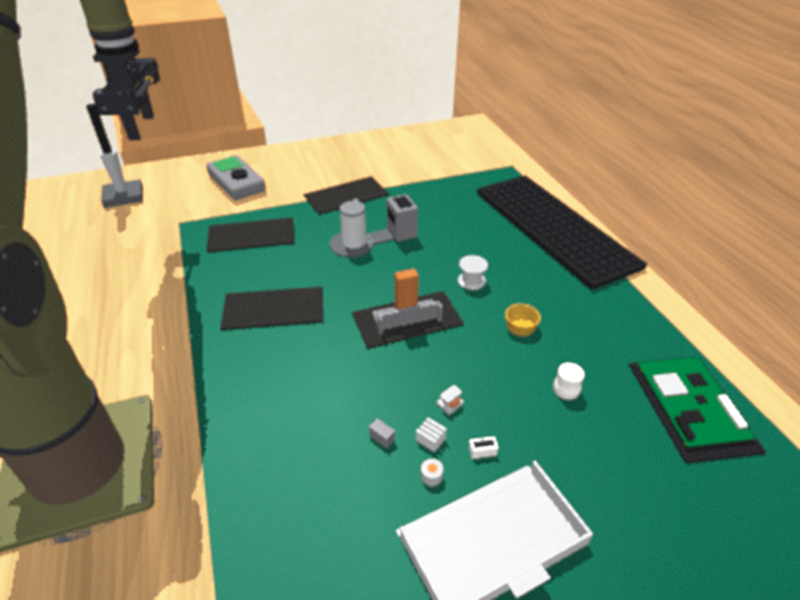

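The top view shows the pusher on its pad at (410,305), the station and can at (270,320), the parts around (550,335) and the pan at (640,320). The pan opens to the left, so the sweep goes towards -y. Next I'll enlarge both areas.

```bash
python3 - <<'E'
from h import *
d=load("top0"); im=d["image"][:,:,::-1]
def crop(u0,v0,w,h,k,n): cv2.imwrite(f"pics/{n}.png",cv2.resize(im[v0:v0+h,u0:u0+w],None,fx=k,fy=k,interpolation=cv2.INTER_CUBIC))
crop(320,155,130,100,6,"c1"); crop(145,145,145,90,5.5,"c2")
for n,u,v,z in [("pad",410,306,.006),("pad2",353,430,0),("pad3",215,435,0),("flux?",375,222,.04),("tin",453,206,.02),("w",536,204,.04),("pan",642,320,.02)]: print(n,px2w(d,u*.64,v*.64,z).round(3))
E
```

```text
pad [0.559 0.143 0.006]
pad2 [0.325 0.255 0.   ]
pad3 [0.32  0.515 0.   ]
flux? [0.719 0.208 0.04 ]
tin [0.755 0.055 0.02 ]
w [ 0.748 -0.103  0.04 ]
pan [ 0.521 -0.295  0.02 ]
```

View pics/c1.png

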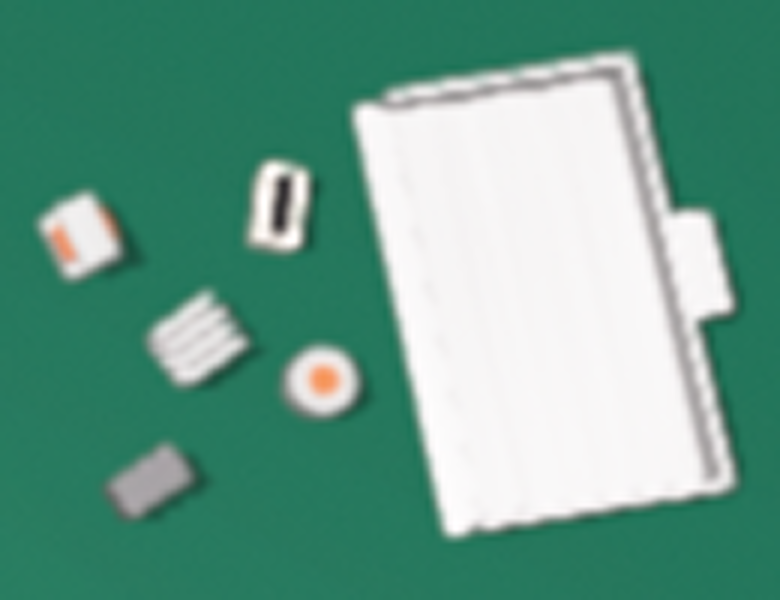

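View pics/c2.png

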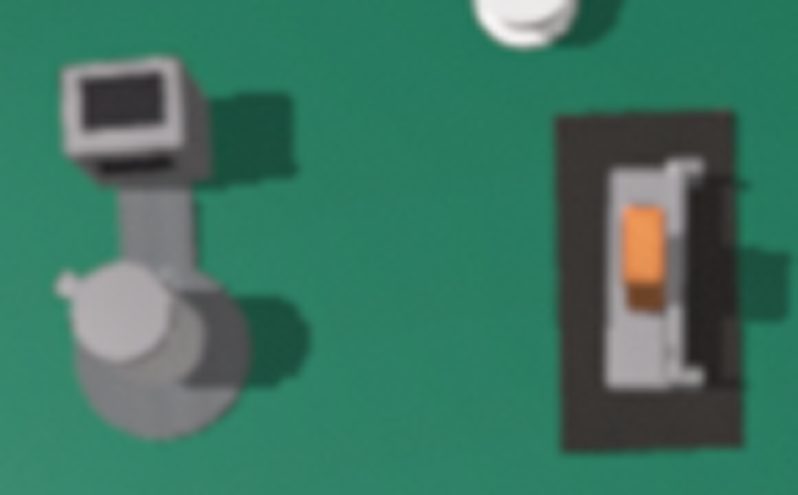

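c1 shows:
- pan mouth line from (352,105) to (445,535), and back corners at (632,52) and (738,490)
- transformer (82,236), connector (281,206), heatsink (198,340), choke (322,380), relay (152,481)

c2 shows:
- handle top centred on (644,244), and pad corners at (556,116), (736,111), (744,447), (562,452)
- lid centre (120,311), tab at (67,287), plate centre near (163,352)

```bash
python3 - <<'E'
from h import *
d=load("top0")
A=lambda u,v,z:px2w(d,320+(u+.5)/6-.5,155+(v+.5)/6-.5,z)
B=lambda u,v,z:px2w(d,145+(u+.5)/5.5-.5,145+(v+.5)/5.5-.5,z)
ang=lambda v:round(float(np.degrees(np.arctan2(v[1],v[0]))),1)
m1,m2=A(352,105,0),A(445,535,0); b1,b2=A(632,52,.028),A(738,490,.028)
print("mouth",m1,m2,np.linalg.norm(m2-m1),"y dir",ang(m1-m2)); print("back",b1,b2,np.linalg.norm(b2-b1),ang(b1-b2),"sides",ang(b1-m1),ang(b2-m2))
yd=(m1-m2)+(b1-b2); yd[2]=0; yd/=np.linalg.norm(yd); xd=np.array([yd[1],-yd[0],0]); 
o=((m1+m2)/2+65e-3*xd+(b1+b2)/2-69e-3*xd)/2; print("pan o",o.round(4),"x ang",ang(xd))
P={}
for n,u,v,z in [("trans",82,236,.028),("conn",281,206,.02),("heat",198,340,.025),("choke",322,380,.022),("relay",152,481,.024)]:
    X=A(u,v,z); e=X-o; print(n,X.round(3),"in pan frame",round(e@xd,3),round(e@yd,3))
c=[B(*p,.006) for p in[(556,116),(736,111),(744,447),(562,452)]]
print("pad",np.mean(c,0).round(4),"long",ang(c[0]-c[3]),ang(c[1]-c[2]),"short",ang(c[1]-c[0]),np.linalg.norm(c[0]-c[3]),np.linalg.norm(c[1]-c[0]))
print("handle",B(644,244,.111).round(4)); e1,e2=B(700,160,.042),B(700,385,.042); print("lips",e1,e2,ang(e1-e2),np.linalg.norm(e1-e2)); f1,f2=B(610,170,.02),B(606,388,.02); print("foot",f1,f2,ang(f1-f2))
l,t=B(120,311,.092),B(67,287,.09); pl=B(163,352,.004); bl=[B(*p,.078) for p in[(62,68),(180,57),(187,150),(65,160)]]; bc=np.mean(bl,0)
print("lid",l.round(4),"tab",t.round(4),ang(t-l),np.linalg.norm(t-l),"plate",pl.round(4),"blk",bc.round(4),"stx",ang(bc-pl),ang(bl[0]-bl[3]),ang(bl[1]-bl[2]),ang(bl[0]-bl[1]),np.linalg.norm(bc-pl))
s=load("side0")
for n,X in dict(pan=o,lid=l,handle=B(644,244,.111)).items(): print(n,w2px(s,X)/.64)
move([.56,.143,.20],0)
E
```

```text
mouth [ 0.62720788 -0.21091795  0.        ] [ 0.40887909 -0.24159939  0.        ] 0.22047406223792887 y dir 8.0
back [ 0.64468471 -0.34397648  0.028     ] [ 0.42596367 -0.37541121  0.028     ] 0.22096839975037097 8.2 sides -82.5 -82.7
pan o [ 0.5264 -0.291   0.014 ] x ang -81.9
trans [ 0.557 -0.067  0.028] in pan frame -0.218 0.062
conn [ 0.572 -0.167  0.02 ] in pan frame -0.116 0.062
heat [ 0.504 -0.121  0.025] in pan frame -0.171 0.002
choke [ 0.484 -0.181  0.022] in pan frame -0.115 -0.027
relay [ 0.436 -0.095  0.024] in pan frame -0.207 -0.062
pad [0.5607 0.1426 0.006 ] long 0.4 -0.1 short -89.6 0.18793885967602592 0.10020542263817322
handle [0.5587 0.1444 0.111 ]
lips [0.61861859 0.11398399 0.042     ] [0.4962733  0.11663532 0.042     ] -1.2 0.12237401748970027
foot [0.61936041 0.16304812 0.02      ] [0.49880537 0.16695047 0.02      ] -1.9
lid [0.5328 0.4142 0.092 ] tab [0.5463 0.4424 0.09  ] 64.5 0.03133495178157858 plate [0.5256 0.4103 0.004 ] blk [0.644  0.4183 0.078 ] stx 3.8 3.5 5.3 94.3 0.13986653190174053
pan [491.91752885 532.17194803]
lid [351.79623362 207.43468667]
handle [406.1346714  274.08570426]
0.1 [0.1568 0.6044 0.2094] x [ 0.251  0.968 -0.002] z [-0.    -0.002 -1.   ] [-1.  -0.6  0.5] 1.0025082972252415 [-1.28  0.69 -0.19  1.57  0.16  0.9  -0.22]
turn [1.000e-03 1.000e-03 1.317e+00] shift [-0.3454  0.5061  0.01  ]
turn [-1.000e-03  1.000e-03 -1.825e+00] shift [-0.3454  0.5061  0.01  ]
```

```bash
R='[[0,0,-0.11],[-0.17,0.25,0.005],1]'; python3 -m pendant '[[[0,0,0],[-0.028,0.041,0],1],[[0,0,0],[-0.056,0.082,0],1],[[0,0,-0.05],[-0.084,0.123,0],1],[[0,0,-0.08],[-0.112,0.164,0],1],[[0,0,-0.12],[-0.14,0.205,0],1],[[0,0,-0.15],[-0.168,0.246,0],1],[[0,0,-0.18],[-0.196,0.287,0],1],[[0,0,-0.2],[-0.224,0.328,0],1],[[0,0,-0.227],[-0.252,0.369,0],1],[[0,0,-0.227],[-0.28,0.41,0],1]]'; python3 -c "
from h import *
move([.559,.144,.20],np.radians(88.5))"
```

```text
clock: 1.1
tool_pos: [0.4844, 0.2291, 0.2099]
eef_rot: [0.716, 0.698, -0.0, -0.0]
contact_force: [0.3, 0.5, 0.8]
opening: 1.003
1.1 [0.4844 0.2291 0.2099] x [ 0.026  1.    -0.   ] z [-0.001 -0.    -1.   ] [0.3 0.5 0.8] 1.0026724915228336 [-0.33  0.58 -0.32  1.83  0.25  0.77  0.76]
turn [-0.001  0.     0.   ] shift [-0.0832  0.0768  0.0099]
turn [-0.000e+00 -1.000e-03 -3.142e+00] shift [-0.0832  0.0768  0.0099]
```

```bash
python3 -m pendant '[[[0,0,0],[-0.03,0.028,0.002],1],[[0,0,0],[-0.06,0.055,0.006],1],[[0,0,0],[-0.083,0.077,0.01],1],[[0,0,0],[-0.083,0.077,0.01],1]]'; python3 -c "
from h import *
st(); d=snap('wrist','w1')
for n,X in dict(h=[.559,.144,.111],tcp=[.559,.144,.08]).items(): print(n,w2px(d,X))"
```

```text
clock: 1.5
tool_pos: [0.561, 0.1397, 0.1988]
eef_rot: [0.72, 0.694, -0.001, 0.001]
contact_force: [-0.4, -0.2, -0.3]
opening: 1.004
1.5 [0.561  0.1397 0.1988] x [ 0.036  0.999 -0.004] z [ 0.    -0.004 -1.   ] [-0.4 -0.2 -0.3] 1.0037826215543957 [-0.14  0.65 -0.32  1.72  0.27  0.82  0.95]
h [263.78093072 181.97400536]
tcp [263.34287202 173.42447816]
```

View pics/w1.png

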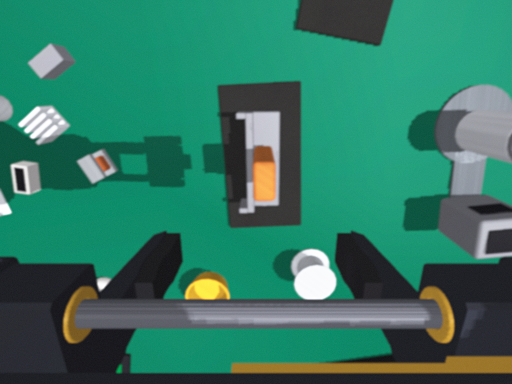

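The wrist view puts the handle top at (264,181), which matches the prediction of (263.8,182.0). I'll descend and grip.

```bash
python3 -m pendant '[[[0,0,0],[0,0,0.03],1],[[0,0,0],[0,0,0.06],1],[[0,0,0],[0,0,0.09],1],[[0,0,0],[0,0,0.115],1],[[0,0,0],[0,0,0.128],1],[[0,0,0],[0,0,0.128],0.5],[[0,0,0],[0,0,0.128],0],[[0,0,0],[0,0,0.128],0],[[0,0,0],[0,0,0.128],0],[[0,0,0],[0,0,0.128],0]]' 45; python3 -c "
from h import *
st()"
```

```text
clock: 2.55
tool_pos: [0.5588, 0.1461, 0.073]
eef_rot: [0.717, 0.698, 0.001, 0.0]
contact_force: [0.8, 0.5, -0.0]
opening: 0.575
2.55 [0.5588 0.1461 0.073 ] x [0.027 1.    0.001] z [ 0.001  0.001 -1.   ] [ 0.8  0.5 -0. ] 0.5747132726555136 [-0.19  0.83 -0.25  1.82  0.36  0.54  0.87]
```

```bash
python3 -m pendant '[[[0,0,0],[0,0,0],0],[[0,0,0],[0,0,0],0],[[0,0,0],[0,0,0],0],[[0,0,0],[0,0,0],0],[[0,0,0],[0,0,0],0],[[0,0,0],[0,0,0],0]]' 45; python3 - <<'E'
from h import *
st()
E
```

```text
clock: 3.15
tool_pos: [0.5582, 0.1456, 0.0721]
eef_rot: [0.717, 0.697, -0.0, 0.0]
contact_force: [-1.3, -0.3, 1.0]
opening: 0.245
3.15 [0.5582 0.1456 0.0721] x [ 0.027  1.    -0.   ] z [-0. -0. -1.] [-1.3 -0.3  1. ] 0.2446740306892163 [-0.19  0.83 -0.25  1.82  0.36  0.54  0.87]
```

```bash
cat >> h.py <<'E'
a0=np.radians(-81.9); O=np.array([.5264,-.291]); XD=np.array([np.cos(a0),np.sin(a0)]); YD=np.array([-XD[1],XD[0]])
def pan(x,y,z): p=O+x*XD+y*YD; return [p[0],p[1],z]
E
python3 -m pendant '[[[0,0,0],[0,0,-0.015],0],[[0,0,0],[0,0,-0.035],0],[[0,0,0],[0,0,-0.05],0],[[0,0,0],[0,0,-0.05],0]]'; python3 -c "
from h import *
move(pan(-.27,-.032,.122),a0+np.pi)"
```

```text
clock: 3.55
tool_pos: [0.5592, 0.1467, 0.1234]
eef_rot: [0.716, 0.698, 0.002, 0.0]
contact_force: [0.2, 0.2, -3.2]
opening: 0.246
3.55 [0.5592 0.1467 0.1234] x [0.027 1.    0.002] z [ 0.003  0.002 -1.   ] [ 0.2  0.2 -3.2] 0.24647577271126087 [-0.17  0.75 -0.28  1.79  0.32  0.64  0.9 ]
turn [ 0.003 -0.001 -0.168] shift [-0.1776 -0.0978  0.0008]
turn [-2.000e-03 -4.000e-03  2.973e+00] shift [-0.1776 -0.0978  0.0008]
```

```bash
python3 -m pendant '[[[0,0,-0.02],[-0.02,-0.01,0],0],[[0,0,-0.06],[-0.05,-0.028,0],0],[[0,0,-0.1],[-0.08,-0.044,0],0],[[0,0,-0.14],[-0.115,-0.063,0],0],[[0,0,-0.168],[-0.145,-0.08,0],0],[[0,0,-0.168],[-0.168,-0.093,0],0],[[0,0,-0.168],[-0.177,-0.098,0],0],[[0,0,-0.168],[-0.177,-0.098,0],0]]'; python3 -c "
from h import *
move(pan(-.27,-.032,.071),a0+np.pi)"
```

```text
clock: 4.35
tool_pos: [0.4546, -0.0292, 0.1216]
eef_rot: [0.656, 0.755, -0.001, -0.001]
contact_force: [0.8, 0.4, -2.6]
opening: 0.244
4.35 [ 0.4546 -0.0292  0.1216] x [-0.139  0.99   0.   ] z [-0.002 -0.    -1.   ] [ 0.8  0.4 -2.6] 0.24351877922584553 [ 0.16  0.65 -0.31  2.14  0.47  0.42  1.18]
turn [-0.002 -0.    -0.002] shift [0.0008 0.0022 0.0506]
turn [-0.000e+00  3.000e-03  3.139e+00] shift [0.0008 0.0022 0.0506]
```

```bash
python3 -m pendant '[[[0,0,0],[0,0.001,0.02],0],[[0,0,0],[0,0.001,0.04],0],[[0,0,0],[0,0.001,0.0505],0],[[0,0,0],[0,0.001,0.0505],0],[[0,0,0],[-0.01,0.001,0.0505],0],[[0,0,0],[-0.025,0.001,0.0505],0],[[0,0,0],[-0.04,0.001,0.0505],0],[[0,0,0],[-0.055,0.001,0.0505],0],[[0,0,0],[-0.07,0.001,0.0505],0],[[0,0,0],[-0.085,0.001,0.0505],0]]'
python3 -m pendant '[[[0,0,0],[-0.015,0,0],0],[[0,0,0],[-0.03,0,0],0],[[0,0,0],[-0.045,0,0],0],[[0,0,0],[-0.06,0,0],0],[[0,0,0],[-0.075,0,0],0],[[0,0,0],[-0.09,0,0],0],[[0,0,0],[-0.105,0,0],0],[[0,0,0],[-0.12,0,0],0],[[0,0,0],[-0.133,0,0],0],[[0,0,0],[-0.14,0,0],0]]'
python3 -c "
from h import *
st(); d=snap('top','top1'); im=d['image'][:,:,::-1]
cv2.imwrite('pics/t1.png',cv2.resize(im[145:260,310:460],None,fx=5,fy=5,interpolation=cv2.INTER_CUBIC))
move(pan(-.045,-.032,.071),a0+np.pi)"
```

```text
clock: 5.35
tool_pos: [0.4697, -0.1133, 0.0724]
eef_rot: [0.656, 0.755, 0.001, 0.001]
contact_force: [-0.4, 0.5, -3.4]
opening: 0.24
clock: 6.35
tool_pos: [0.4885, -0.2527, 0.0721]
eef_rot: [0.656, 0.755, 0.0, 0.001]
contact_force: [0.4, 1.7, -3.4]
opening: 0.242
6.35 [ 0.4885 -0.2527  0.0721] x [-0.139  0.99  -0.001] z [ 0.001 -0.001 -1.   ] [ 0.4  1.7 -3.4] 0.24164233047556605 [ 0.62  0.82 -0.38  1.9   0.57  0.53  1.56]
6.4 [ 0.4885 -0.2536  0.0719] x [-0.138  0.99  -0.002] z [ 0.001 -0.001 -1.   ] [ 0.9 -0.9 -4.1] 0.2455785934841848 [ 0.62  0.82 -0.38  1.9   0.57  0.53  1.56]
turn [ 0.001  0.002 -0.003] shift [0.0026 0.0003 0.0009]
turn [ 2.000e-03 -1.000e-03  3.139e+00] shift [0.0026 0.0003 0.0009]
```

View pics/t1.png

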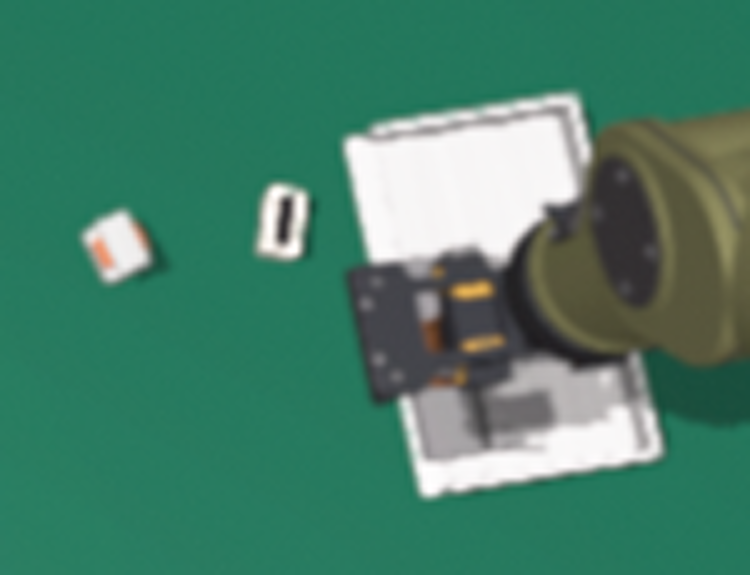

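The relay, heatsink and choke are in the pan area. The transformer (118,246) and connector (283,222) are untouched. Second sweep next.

```bash
python3 -m pendant '[[[0,0,0],[0.015,0,0],0],[[0,0,0],[0.03,0,-0.01],0],[[0,0,0],[0.04,0,-0.035],0],[[0,0,0],[0.06,0,-0.05],0],[[0,0,0],[0.095,0.015,-0.05],0],[[0,0,0],[0.13,0.035,-0.05],0],[[0,0,0],[0.17,0.055,-0.05],0],[[0,0,0],[0.21,0.07,-0.05],0],[[0,0,0],[0.235,0.07,-0.05],0],[[0,0,0],[0.235,0.07,-0.05],0]]'
python3 -c "
from h import *
move(pan(-.28,.038,.071),a0+np.pi)"
```

```text
clock: 7.4
tool_pos: [0.5241, -0.0009, 0.1228]
eef_rot: [0.652, 0.759, 0.002, -0.001]
contact_force: [0.1, -0.4, -3.5]
opening: 0.247
7.4 [ 0.5241 -0.0009  0.1228] x [-0.151  0.989  0.004] z [ 0.001  0.005 -1.   ] [ 0.1 -0.4 -3.5] 0.24740230786059736 [ 0.15  0.71 -0.38  1.95  0.46  0.57  1.18]
turn [ 0.002 -0.004  0.01 ] shift [-0.0078 -0.0008  0.0517]
turn [ 7.000e-03  3.000e-03 -3.131e+00] shift [-0.0078 -0.0008  0.0517]
```

```bash
python3 -m pendant '[[[0,0,0],[0,0,0.02],0],[[0,0,0],[0,0,0.04],0],[[0,0,0],[0,0,0.05],0],[[0,0,0],[0,0,0.05],0],[[0,0,0],[-0.01,0,0.05],0],[[0,0,0],[-0.025,0,0.05],0],[[0,0,0],[-0.04,0,0.05],0],[[0,0,0],[-0.055,0,0.05],0],[[0,0,0],[-0.07,0,0.05],0],[[0,0,0],[-0.085,0,0.05],0]]'
python3 -m pendant '[[[0,0,0],[-0.015,0,0],0],[[0,0,0],[-0.03,0,0],0],[[0,0,0],[-0.045,0,0],0],[[0,0,0],[-0.06,0,0],0],[[0,0,0],[-0.075,0,0],0],[[0,0,0],[-0.09,0,0],0],[[0,0,0],[-0.105,0,0],0],[[0,0,0],[-0.12,0,0],0],[[0,0,0],[-0.135,0,0],0],[[0,0,0],[-0.15,0,0],0]]'
python3 -c "
from h import *
st()"
python3 -m pendant '[[[0,0,0],[0.015,0,0],0],[[0,0,0],[0.03,0,-0.01],0],[[0,0,0],[0.04,0,-0.035],0],[[0,0,0],[0.06,0,-0.05],0],[[0,0,0],[0.095,0,-0.05],0],[[0,0,0],[0.13,0,-0.05],0],[[0,0,0],[0.17,0,-0.05],0],[[0,0,0],[0.21,0,-0.05],0],[[0,0,0],[0.235,0,-0.05],0],[[0,0,0],[0.235,0,-0.05],0]]'
python3 -c "
from h import *
st(); d=snap('top','top2'); im=d['image'][:,:,::-1]
cv2.imwrite('pics/t2.png',cv2.resize(im[145:260,310:460],None,fx=5,fy=5,interpolation=cv2.INTER_CUBIC))
"
```

```text
clock: 8.4
tool_pos: [0.537, -0.0943, 0.0727]
eef_rot: [0.656, 0.755, 0.0, 0.001]
contact_force: [-0.7, 0.2, -3.6]
opening: 0.244
clock: 9.4
tool_pos: [0.5575, -0.2424, 0.0715]
eef_rot: [0.656, 0.755, -0.0, -0.0]
contact_force: [0.3, 0.6, -3.5]
opening: 0.242
9.4 [ 0.5575 -0.2424  0.0715] x [-0.141  0.99   0.   ] z [-0.  0. -1.] [ 0.3  0.6 -3.5] 0.2423779307095002 [ 0.57  0.88 -0.42  1.72  0.54  0.66  1.56]
clock: 10.4
tool_pos: [0.5239, -0.0007, 0.1229]
eef_rot: [0.651, 0.759, 0.002, -0.001]
contact_force: [0.7, -0.5, -2.5]
opening: 0.241
10.4 [ 0.5239 -0.0007  0.1229] x [-0.151  0.988  0.004] z [ 0.001  0.005 -1.   ] [ 0.7 -0.5 -2.5] 0.24082615055142684 [ 0.16  0.71 -0.4   1.95  0.48  0.57  1.16]
```

View pics/t2.png

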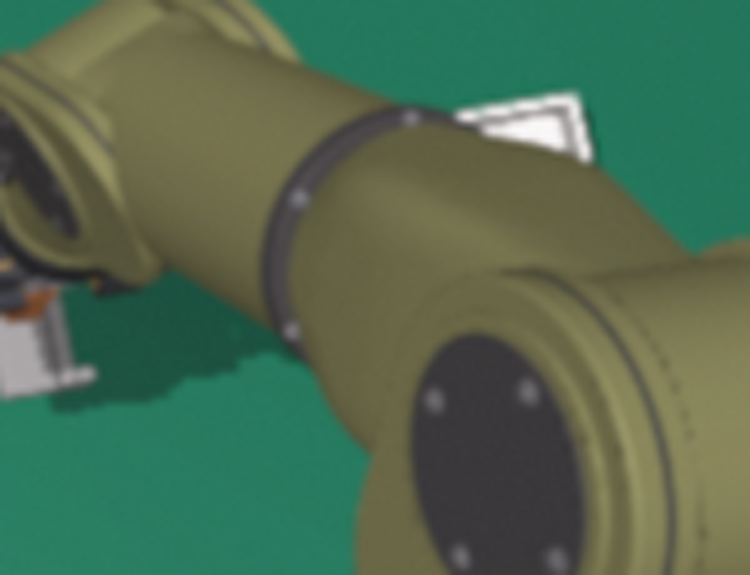

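The arm hides the pan in this view. I'll carry the pusher back above the pad and look from the side there.

```bash
python3 -c "
from h import *
move([.560,.1426,.122],np.radians(90.2))"
python3 -m pendant '[[[0,0,0.03],[0.02,0.005,0],0],[[0,0,0.07],[0.05,0.015,0],0],[[0,0,0.11],[0.08,0.028,0],0],[[0,0,0.14],[0.11,0.042,0],0],[[0,0,0.14],[0.13,0.052,0],0],[[0,0,0.14],[0.135,0.055,0],0],[[0,0,0.14],[0.135,0.055,0],0],[[0,0,0.14],[0.135,0.055,0],0]]'
python3 -c "
from h import *
move([.560,.1426,.076],np.radians(90.2))
A=[]
for n in ('side','top'):
    d=snap(n,n+'3'); im=d['image'][:,:,::-1]
    if n=='side': c=w2px(d,pan(-.08,0,0)).astype(int); print(c); A.append(cv2.resize(im[230:384,220:400],(526,450),interpolation=cv2.INTER_CUBIC))
    else: A.append(cv2.resize(im[145:260,370:440],(274,450),interpolation=cv2.INTER_CUBIC))
cv2.imwrite('pics/t3.png',np.hstack(A))
"
```

```text
10.45 [ 0.5241 -0.0041  0.1227] x [-0.148  0.989  0.002] z [ 0.001  0.002 -1.   ] [ 0.4 -0.5 -3.6] 0.24304860474055692 [ 0.16  0.71 -0.4   1.95  0.48  0.57  1.16]
turn [ 0.001 -0.002  0.145] shift [0.1398 0.0573 0.001 ]
turn [ 3.000e-03  1.000e-03 -2.997e+00] shift [0.1398 0.0573 0.001 ]
clock: 11.25
tool_pos: [0.5593, 0.1303, 0.1214]
eef_rot: [0.707, 0.707, -0.001, 0.0]
contact_force: [0.2, -0.8, -3.7]
opening: 0.246
11.25 [0.5593 0.1303 0.1214] x [ 0.001  1.    -0.002] z [-0.001 -0.002 -1.   ] [ 0.2 -0.8 -3.7] 0.2455527872813516 [-0.11  0.76 -0.34  1.8   0.39  0.66  0.89]
turn [-0.001  0.002 -0.004] shift [0.0124 0.0008 0.0454]
turn [4.000e-03 2.000e-03 3.137e+00] shift [0.0124 0.0008 0.0454]
[294 312]
```

View pics/t3.png

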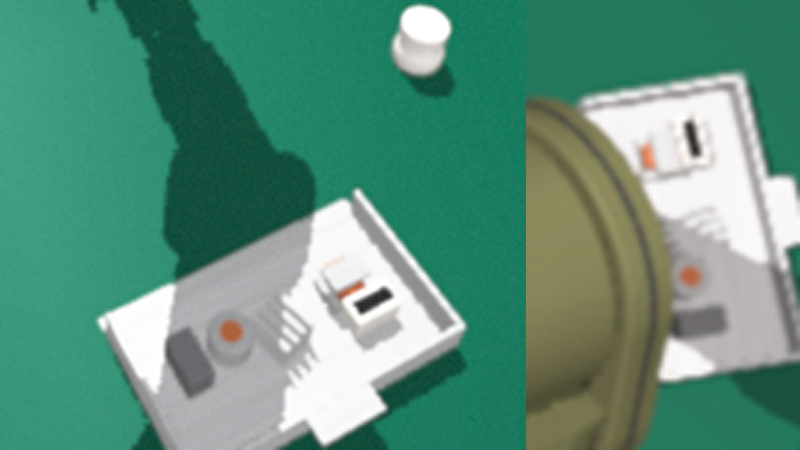

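All five parts lie well inside the pan: relay, choke, heatsink, transformer and connector. Now I'll set the pusher down on its pad.

```bash
python3 -m pendant '[[[0,0,-0.004],[0.006,0.001,0],0],[[0,0,-0.004],[0.0125,0.001,0],0],[[0,0,-0.004],[0.0125,0.001,0.015],0],[[0,0,-0.004],[0.0125,0.001,0.03],0],[[0,0,-0.004],[0.0125,0.001,0.042],0],[[0,0,-0.004],[0.0125,0.001,0.046],0],[[0,0,-0.004],[0.0125,0.001,0.049],0],[[0,0,-0.004],[0.0125,0.001,0.049],0],[[0,0,-0.004],[0.0125,0.001,0.049],0]]'
python3 -c "
from h import *
move([.560,.1426,.072],np.radians(90.2))"
```

```text
clock: 12.25
tool_pos: [0.5612, 0.1457, 0.0731]
eef_rot: [0.705, 0.709, 0.0, 0.0]
contact_force: [0.3, 0.6, -3.1]
opening: 0.247
12.25 [0.5612 0.1457 0.0731] x [-0.005  1.     0.   ] z [ 0.001  0.    -1.   ] [ 0.3  0.6 -3.1] 0.24693454173937424 [-0.16  0.83 -0.3   1.81  0.43  0.56  0.84]
turn [ 0.001 -0.     0.002] shift [-0.0031 -0.0012  0.0011]
turn [ 1.00e-03  1.00e-03 -3.14e+00] shift [-0.0031 -0.0012  0.0011]
```

```bash
python3 -m pendant '[[[0,0,0.002],[-0.003,-0.001,0],0],[[0,0,0.002],[-0.003,-0.001,0],0],[[0,0,0.002],[-0.003,-0.001,0.001],0],[[0,0,0.002],[-0.003,-0.001,0.001],0]]'
python3 -c "
from h import *
st()"
python3 -m pendant '[[[0,0,0],[0,0,0],0.3],[[0,0,0],[0,0,0],0.4],[[0,0,0],[0,0,0],0.6],[[0,0,0],[0,0,0],0.6],[[0,0,0],[0,0,0],0.6],[[0,0,0],[0,0,0],0.6],[[0,0,0],[0,0,-0.02],0.6],[[0,0,0],[0,0,-0.05],0.8],[[0,0,0],[0,0,-0.09],1],[[0,0,0],[0,0,-0.13],1]]'
python3 -c "
from h import *
st(); d=snap('wrist','w4'); e=snap('top','top4')
c=[.5607,.1426]
for p in [(-.05,-.095),(.05,-.095),(.05,.095),(-.05,.095)]: print(w2px(d,[c[0]+p[1],c[1]+p[0],.006]).round(1))
print(w2px(d,[.5607,.1426,.111]))
im=e['image'][:,:,::-1];B=cv2.resize(im[145:260,240:380],None,fx=5,fy=5,interpolation=cv2.INTER_CUBIC)
cv2.imwrite('pics/t4.png',B); cv2.imwrite('pics/w4b.png',cv2.resize(d['image'][50:250,180:340,::-1],None,fx=3,fy=3,interpolation=cv2.INTER_CUBIC))"
```

```text
clock: 12.65
tool_pos: [0.5602, 0.1423, 0.0721]
eef_rot: [0.706, 0.708, 0.0, 0.0]
contact_force: [0.2, -1.1, 1.4]
opening: 0.245
12.65 [0.5602 0.1423 0.0721] x [-0.003  1.    -0.   ] z [ 0.001 -0.    -1.   ] [ 0.2 -1.1  1.4] 0.24459924776184522 [-0.16  0.83 -0.3   1.82  0.43  0.55  0.84]
clock: 13.65
tool_pos: [0.5593, 0.1423, 0.2027]
eef_rot: [0.706, 0.708, -0.0, -0.0]
contact_force: [0.9, -0.3, 0.2]
opening: 0.846
13.65 [0.5593 0.1423 0.2027] x [-0.003  1.    -0.   ] z [-0.001 -0.    -1.   ] [ 0.9 -0.3  0.2] 0.846328345789258 [-0.09  0.65 -0.4   1.71  0.32  0.84  0.94]
[218.1  83.5]
[300.8  83.9]
[293.9 226.6]
[223.4 226.3]
[259.33786102 184.47247104]
```

View pics/w4b.png

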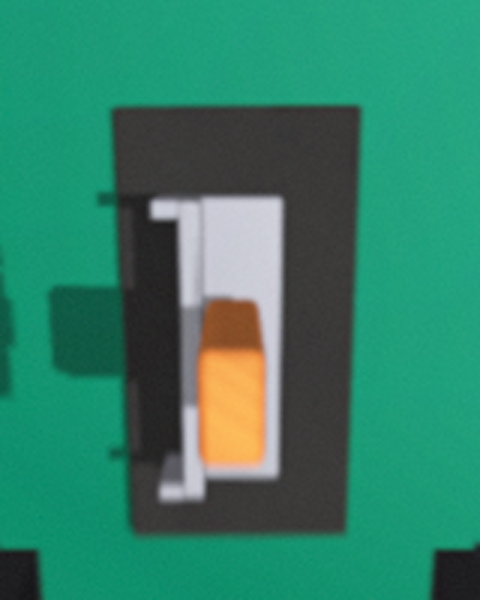

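```bash
python3 - <<'E'
from h import *
d=load("w4"); W=lambda u,v,z:px2w(d,180+(u+.5)/3-.5,50+(v+.5)/3-.5,z)
c=[W(*p,.006) for p in [(113,107),(359,107),(346,533),(134,533)]]
ang=lambda v:round(float(np.degrees(np.arctan2(v[1],v[0]))),2)
print("pad",np.mean(c,0),ang(c[3]-c[0]),ang(c[2]-c[1]),ang(c[1]-c[0]))
print("handle",W(231,407.5,.111)); f=[W(282,197,.02),W(278,477,.02)]; print("foot",f,ang(f[1]-f[0]), np.mean(f,0)-[0,.02,0])
e=[W(152,199,.042),W(160,500,.042)]; print("lips",e,ang(e[1]-e[0]),np.mean(e,0)+[0,.03,0])
move([.5256,.4103,.20],np.radians(64.5))
E
```

```text
pad [0.56235005 0.14265485 0.006     ] 0.69 0.98 90.26
handle [0.56175524 0.14001445 0.111     ]
foot [array([0.50181578, 0.15987273, 0.02      ]), array([0.62281276, 0.16068554, 0.02      ])] 0.38 [0.56231427 0.14027913 0.02      ]
lips [array([0.50127678, 0.1097473 , 0.042     ]), array([0.62455583, 0.10990219, 0.042     ])] 0.07 [0.5629163  0.13982475 0.042     ]
13.75 [0.5632 0.1441 0.2069] x [-0.003  1.     0.004] z [ 0.01   0.004 -1.   ] [ 0.   1.2 -0.2] 0.9378945889233611 [-0.09  0.65 -0.4   1.71  0.32  0.84  0.94]
turn [ 0.009 -0.006  0.448] shift [ 0.2662 -0.0369  0.0075]
turn [ 0.008  0.012 -2.694] shift [ 0.2662 -0.0369  0.0075]
```

View pics/t4.png

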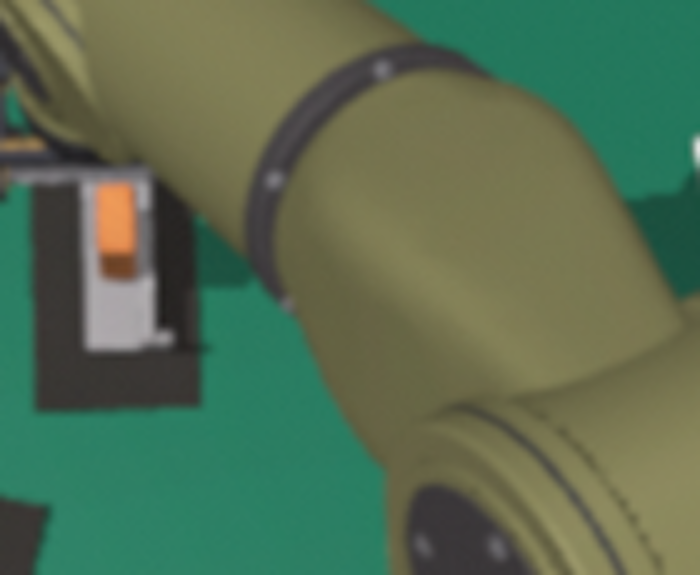

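The pusher stands about 2.5 mm off the pad centre and square to within 0.5°, which is good enough. In t4 it also stands upright, though the arm hides part of it. Now to look at the can and station from the wrist.

```bash
python3 -m pendant '[[[0,0,0],[0.02,0.003,-0.01],1],[[0,0,0],[0.05,0.006,-0.02],1],[[0,0,0],[0.09,0.01,-0.02],1],[[0,0,0],[0.13,0.014,-0.02],1],[[0,0,0],[0.17,0.018,-0.02],1],[[0,0,0],[0.21,0.022,-0.02],1],[[0,0,0],[0.24,0.026,-0.02],1],[[0,0,0],[0.26,0.03,-0.02],1],[[0,0,0],[0.268,0.03,-0.02],1],[[0,0,0],[0.268,0.03,-0.02],1]]'
python3 -m pendant '[[[0,0,0],[0,0,0],1],[[0,0,0],[0,0,0],1],[[0,0,0],[0,0,0],1]]'
python3 -c "
from h import *
st(); d=snap('wrist','w5'); c=w2px(d,[.57,.41,.05]); print(c,w2px(d,[.5328,.4142,.092]),w2px(d,[.5256,.4103,.004]))
u,v=int(c[0])-100,max(0,int(c[1])-110); print(u,v)
cv2.imwrite('pics/w5b.png',cv2.resize(d['image'][v:v+200,u:u+200,::-1],None,fx=3,fy=3,interpolation=cv2.INTER_CUBIC))
st()"
```

```text
clock: 14.75
tool_pos: [0.588, 0.4113, 0.2205]
eef_rot: [0.705, 0.709, -0.001, -0.0]
contact_force: [0.3, -0.2, 0.3]
opening: 1.0
clock: 15.05
tool_pos: [0.5896, 0.409, 0.2218]
eef_rot: [0.707, 0.708, -0.0, 0.0]
contact_force: [0.2, 0.7, 0.8]
opening: 0.997
15.05 [0.5896 0.409  0.2218] x [-0.002  1.    -0.001] z [ 0.    -0.001 -1.   ] [0.2 0.7 0.8] 0.9969554184349542 [-0.51  0.83 -0.37  1.22  0.3   1.14  0.69]
[259.79787988 148.00691234] [264.23245944 119.39999386] [260.00092273 108.04663692]
159 38
15.1 [0.5895 0.4094 0.2219] x [-0.002  1.    -0.   ] z [ 0. -0. -1.] [-0.3 -0.1 -0.5] 0.9990257646803047 [-0.51  0.83 -0.37  1.22  0.3   1.14  0.69]
```

View pics/w5b.png

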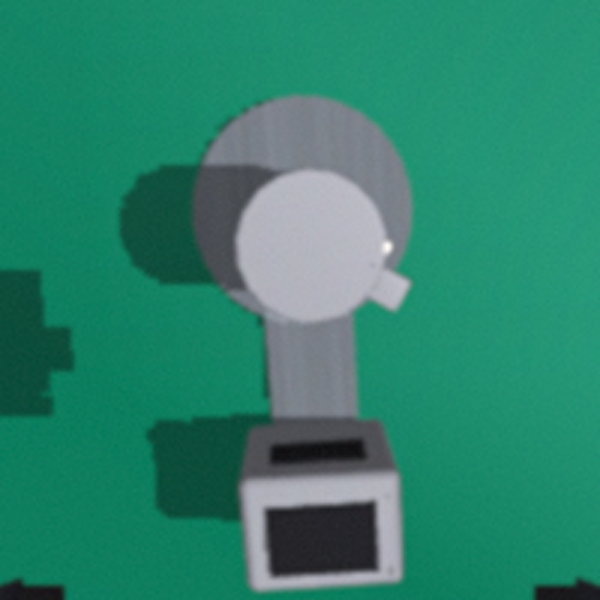

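The lid is centred on (311,245) with the tab tip at (404,298). The plate centre is near (302,206). The block top corners are (240,483), (402,477), (402,580) and (249,592).

```bash
python3 - <<'E'
from h import *
d=load("w5"); W=lambda u,v,z:px2w(d,159+(u+.5)/3-.5,38+(v+.5)/3-.5,z)
ang=lambda v:round(float(np.degrees(np.arctan2(v[1],v[0]))),2)
L=W(311,245,.092);T=W(404,298,.09);P=W(302,206,.004)
print("lid",L,"tab",T,ang(T-L),np.linalg.norm((T-L)[:2]),"plate",P)
print("plate width",np.linalg.norm(W(192,206,.004)-W(412,206,.004)),"lid w",np.linalg.norm(W(235,245,.092)-W(387,245,.092)))
b=[W(*p,.078) for p in[(240,483),(402,477),(402,580),(249,592)]];bc=np.mean(b,0)
print("block",bc,"from plate",ang(bc-P),np.linalg.norm((bc-P)[:2]),"edges",ang(b[3]-b[0]),ang(b[2]-b[1]),ang(b[1]-b[0])-90,ang(b[2]-b[3])-90)
n=[W(*p,.004) for p in[(267,330),(273,418),(354,320),(357,415)]];print("neck",ang(n[1]-n[0]),ang(n[3]-n[2]))
move([L[0],L[1],.15],np.radians(ang(T-L)+90))
E
```

```text
lid [0.53273828 0.41224303 0.092     ] tab [0.55100958 0.44516571 0.09      ] 60.97 0.03765293701177417 plate [0.52344341 0.40941627 0.004     ]
plate width 0.09599291042070184 lid w 0.0521936377670847
block [0.64674169 0.41811231 0.078     ] from plate 4.03 0.12360456367004519 edges 3.35 2.33 2.4099999999999966 5.140000000000001
neck 3.37 3.12
15.1 [0.5895 0.4094 0.2219] x [-0.002  1.    -0.   ] z [ 0. -0. -1.] [-0.3 -0.1 -0.5] 0.9990257646803047 [-0.51  0.83 -0.37  1.22  0.3   1.14  0.69]
turn [ 0.000e+00  1.000e-03 -1.062e+00] shift [ 0.003  -0.0568  0.0719]
turn [ 1.000e-03 -0.000e+00  2.079e+00] shift [ 0.003  -0.0568  0.0719]
```

```bash
python3 -m pendant '[[[0,0,-0.12],[0.003,-0.015,0.01],1],[[0,0,-0.26],[0.003,-0.04,0.03],1],[[0,0,-0.4],[0.003,-0.057,0.05],1],[[0,0,-0.54],[0.003,-0.057,0.072],1],[[0,0,-0.68],[0.003,-0.057,0.072],1],[[0,0,-0.82],[0.003,-0.057,0.072],1],[[0,0,-0.96],[0.003,-0.057,0.072],1],[[0,0,-1.07],[0.003,-0.057,0.072],1],[[0,0,-1.07],[0.003,-0.057,0.072],1],[[0,0,-1.07],[0.003,-0.057,0.072],1]]'
python3 -c "
from h import *
move([.5328,.4125,.054],np.radians(151.5))"
```

```text
clock: 16.1
tool_pos: [0.5323, 0.413, 0.1497]
eef_rot: [0.248, 0.969, 0.0, 0.0]
contact_force: [0.6, -0.8, 0.5]
opening: 1.002
16.1 [0.5323 0.413  0.1497] x [-0.877  0.48  -0.   ] z [ 0.  0. -1.] [ 0.6 -0.8  0.5] 1.0022435354851003 [-0.42  0.88 -0.62  1.45  0.57  0.99  1.46]
turn [ 0.     0.    -0.003] shift [-0.0007 -0.0002  0.0957]
turn [ 0.    -0.     3.138] shift [-0.0007 -0.0002  0.0957]
```

```bash
python3 -m pendant '[[[0,0,0],[0,0,0.02],1],[[0,0,0],[0,0,0.045],1],[[0,0,0],[0,0,0.07],1],[[0,0,0],[0,0,0.088],1],[[0,0,0],[0,0,0.0955],1],[[0,0,0],[0,0,0.0955],0.8],[[0,0,0],[0,0,0.0955],0.65],[[0,0,0],[0,0,0.0955],0.55],[[0,0,0],[0,0,0.0955],0.4],[[0,0,0],[0,0,0.0955],0.4]]' 25
python3 -m pendant '[[[0,0,0],[0,0,0],0.4],[[0,0,0],[0,0,0],0.4],[[0,0,0],[0,0,0],0.4],[[0,0,0],[0,0,0],0.4]]' 25
python3 -c "
from h import *
s=st(); p=s['tool_pos']; move([.525,.410,p[2]+.006],np.radians(151.5-57.9))"
```

```text
clock: 17.1
tool_pos: [0.5325, 0.4137, 0.0549]
eef_rot: [0.246, 0.969, 0.001, 0.0]
contact_force: [0.9, 0.5, 1.9]
opening: 0.584
clock: 17.5
tool_pos: [0.5326, 0.4138, 0.0549]
eef_rot: [0.246, 0.969, 0.001, 0.0]
contact_force: [1.0, -1.3, 6.1]
opening: 0.582
17.5 [0.5326 0.4138 0.0549] x [-0.879  0.478 -0.001] z [ 0.001  0.001 -1.   ] [ 1.  -1.3  6.1] 0.5816534098279962 [-0.45  1.   -0.56  1.5   0.65  0.83  1.39]
17.5 [0.5326 0.4138 0.0549] x [-0.879  0.478 -0.001] z [ 0.001  0.001 -1.   ] [ 1.  -1.3  6.1] 0.5816534098279962 [-0.45  1.   -0.56  1.5   0.65  0.83  1.39]
turn [ 0.002 -0.     1.01 ] shift [ 0.0048 -0.0069 -0.006 ]
turn [ 0.000e+00  2.000e-03 -2.132e+00] shift [ 0.0048 -0.0069 -0.006 ]
```

```bash
python3 -m pendant '[[[0,0,0],[0,0,-0.003],0.4],[[0,0,0.06],[0,0,-0.006],0.4],[[0,0,0.18],[0.001,-0.002,-0.006],0.4],[[0,0,0.31],[0.002,-0.003,-0.006],0.4],[[0,0,0.44],[0.003,-0.004,-0.006],0.4],[[0,0,0.57],[0.004,-0.005,-0.006],0.4],[[0,0,0.7],[0.005,-0.006,-0.006],0.4],[[0,0,0.83],[0.005,-0.006,-0.006],0.4],[[0,0,0.94],[0.005,-0.006,-0.006],0.4],[[0,0,1.01],[0.005,-0.006,-0.006],0.4]]'
python3 -m pendant '[[[0,0,0],[0,0,0],0.4],[[0,0,0],[0,0,0],0.4],[[0,0,0],[0,0,0],0.4]]'
python3 -c "
from h import *
move([.525,.410,.0549],np.radians(151.5-57.9)); d=snap('top','top6')
s=snap('side','side6')"
```

```text
clock: 18.5
tool_pos: [0.5238, 0.4101, 0.0594]
eef_rot: [0.686, 0.728, -0.001, -0.0]
contact_force: [-0.3, 0.0, -2.7]
opening: 0.583
clock: 18.8
tool_pos: [0.5245, 0.4103, 0.0598]
eef_rot: [0.684, 0.73, -0.0, -0.0]
contact_force: [0.0, 0.2, -1.1]
opening: 0.581
18.8 [0.5245 0.4103 0.0598] x [-0.064  0.998 -0.   ] z [-0.001 -0.    -1.   ] [ 0.   0.2 -1.1] 0.5808211428242819 [-0.57  0.94 -0.31  1.54  0.38  0.73  0.59]
turn [-0.001  0.     0.002] shift [-0.0003  0.0005  0.0049]
turn [-0.00e+00 -1.00e-03 -3.14e+00] shift [-0.0003  0.0005  0.0049]
```

Now at the target yaw and position. I'll lower, release, retreat upward and check from the wrist.

```bash
python3 -m pendant '[[[0,0,0],[0,0,0.003],0.4],[[0,0,0],[0,0,0.005],0.4],[[0,0,0],[0,0,0.006],0.4],[[0,0,0],[0,0,0.006],0.4],[[0,0,0],[0,0,0.006],0.62],[[0,0,0],[0,0,0.006],0.75],[[0,0,0],[0,0,0.006],0.9],[[0,0,0],[0,0,0.006],1],[[0,0,0],[0,0,0.006],1],[[0,0,0],[0,0,0.006],1]]'
python3 -m pendant '[[[0,0,0],[0,0,-0.02],1],[[0,0,0],[0,0,-0.05],1],[[0,0,0],[0,0,-0.09],1],[[0,0,0],[0.003,0.025,-0.13],1],[[0,0,0],[0.004,0.05,-0.16],1],[[0,0,0],[0.004,0.065,-0.167],1],[[0,0,0],[0.004,0.065,-0.167],1],[[0,0,0],[0.004,0.065,-0.167],1],[[0,0,0],[0.004,0.065,-0.167],1]]'
python3 -c "
from h import *
st(); d=snap('wrist','w7'); s=snap('side','side7')
c=w2px(d,[.57,.41,.05]); u,v=int(c[0])-100,max(0,int(c[1])-110); print(u,v)
A=cv2.resize(d['image'][v:v+190,u+30:u+170,::-1],None,fx=3,fy=3,interpolation=cv2.INTER_CUBIC)
S=s['image'][100:290,180:300,::-1]; S=cv2.resize(S,None,fx=3,fy=3,interpolation=cv2.INTER_CUBIC)
cv2.imwrite('pics/f.png',np.hstack([A,S])); print(A.shape,S.shape)"
```

```text
clock: 19.9
tool_pos: [0.5247, 0.4105, 0.054]
eef_rot: [0.684, 0.729, -0.0, -0.0]
contact_force: [-0.0, -0.2, 0.2]
opening: 1.002
clock: 20.8
tool_pos: [0.5873, 0.4184, 0.2196]
eef_rot: [0.684, 0.73, -0.002, -0.001]
contact_force: [0.2, 0.5, -0.6]
opening: 0.999
20.8 [0.5873 0.4184 0.2196] x [-0.065  0.998 -0.002] z [-0.003 -0.002 -1.   ] [ 0.2  0.5 -0.6] 0.9993926400944033 [-0.52  0.84 -0.37  1.2   0.3   1.15  0.74]
153 40
(570, 420, 3) (570, 360, 3)
```

View pics/f.png

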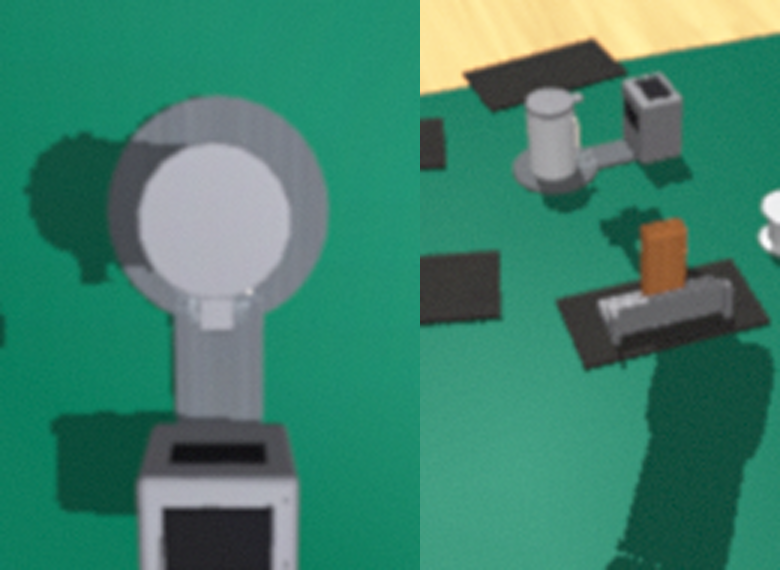

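The can is upright with its tab towards the block, at tip (217,329) and lid centre (214.5,220). The pusher stands upright on its pad.

```bash
python3 - <<'E'
from h import *
d=load("w7"); W=lambda u,v,z:px2w(d,183+(u+.5)/3-.5,40+(v+.5)/3-.5,z)
ang=lambda v:round(float(np.degrees(np.arctan2(v[1],v[0]))),2)
L=W(214.5,220,.092);T=W(217,329,.09);P=W(218,207,.004)
b=[W(137,481,.078),W(298,477,.078)]
n=[W(*p,.004) for p in[(177,330),(177,415),(263,330),(262,415)]]
print("lid",L,"plate",P,"tab",ang(T-L),"block front",b,ang(b[1]-b[0])-90,"P->front mid",ang(sum(b)/2-P),"neck",ang(n[1]-n[0]),ang(n[3]-n[2]))
print("n mid dir",ang(n[1]+n[3]-n[0]-n[2]))
E
```

```text
lid [0.52400919 0.40907481 0.092     ] plate [0.52365841 0.40931344 0.004     ] tab 4.83 block front [array([0.62522613, 0.38479536, 0.078     ]), array([0.61940836, 0.44734923, 0.078     ])] 5.310000000000002 P->front mid 3.92 neck 2.74 3.86
n mid dir 3.3
```

```bash
python3 -c "
from h import *
st(); print(r.finish_job())"
```

```text
20.9 [0.5878 0.4186 0.22  ] x [-0.065  0.998 -0.001] z [-0.002 -0.001 -1.   ] [0.5 0.1 0.4] 0.9990315279954164 [-0.52  0.84 -0.37  1.2   0.3   1.15  0.74]
the job is handed in; nothing more can be done
None
```

The job is done and handed in at 20.9 s of the 64 s allowed; no verdict was reported.

- **Scrap:** I swept the five parts in with the pusher in two passes. A side and top picture taken afterwards shows all five well inside the pan, past the lip. I did not look at the pan again after that.
- **Pusher:** It stands upright on its pad, the one farthest to the robot's right. The wrist camera put it about 2.5 mm off the pad's centre and square to about half a degree. The tool's own reading at release put it within 1 mm, so those two disagree slightly.
- **Can:** It stands upright, within about 1 mm of the plate's centre. The label points at 4.8°, while different readings of the station's direction range from 2.7° to 5.3°, about 3.9° on average. That makes the label about 1° off square.
- **Bystanders:** I did not measure the flux jar, spool or tin again at the end. The arm did not go near them.

I viewed 12 pictures, the limit, against the 8 planned. One was wasted because the arm hid the pan.

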